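# Refit the pump drive's gear and its hand nut

## Task

Put the white gear, boss up, on the pump drive's stud, rocking it until it meshes with the brass pinion and sits fully down. Then start the blue three-arm nut on the stud (set it on top and back it off anticlockwise until its thread drops in) and run it down clockwise until it lies flush on the gear. Leave the other things on the table where they are.

Things in the scene. Friction and masses are not known exactly. Their poses are not given: they have to be found in the camera images.
- seat (a point): Point on the axis of the pump drive's fixed upright stud, where the gear's underside comes to rest, 48 mm above the table; x points from the stud to the pinion. The drive is a white and aluminium gearbox, 170 x 125 mm, flat top at 45 mm. From here up the stud is a smooth hub 30 mm in diameter to +32 mm, then threaded. When the nut lies flush on the gear, nut_mid is 66.5 mm above this point.
- land (a point): Stud's axis at the flat tops (lands) of its thread, 101.5 mm above the table. Coarse right-hand three-start thread, 28 mm across, 27 mm a turn, a start every 120 deg; its turn about the axis varies and is not reported. A nut set down mostly stops on the lands (nut_mid 81.5 mm over point seat) or on 2.5 mm high blunt stops on them (84 mm), and jams if turned clockwise.
- stud_tip (a point): Top of the stud's conical tip, 134 mm above the table, 9 mm across there, 18 mm at the foot of the cone. Backed off (anticlockwise from above) by at most about 110 deg, a nut on the stud drops 6 to 8 mm by its own weight into the thread and then meets a hard stop. From there turning it clockwise by about 70 to 110 deg brings it down flush; some 40 deg more makes it tight.
- pinion_axis (a point): Centre of the top of the teeth of the fixed brass pinion (it does not turn), 62 mm from the stud's axis, 62 mm above the table. 8 teeth 14 mm high, 58 mm over the tips. How its teeth are turned varies and is not reported (axes here are the drive's). Out of mesh the gear rests on these teeth, 14 mm too high.
- gear_mid (a point): Centre (half-way up, 19 mm above the underside) of the loose white plastic gear, boss up; z is its axis. 12 teeth, every 30 deg, one along x, 82 mm over the tips, 14 mm high from the underside; round boss 50 mm in diameter up to 38 mm; bore 32 mm right through. About 0.18 kg. It meshes within 15 deg of turning one way or the other, with about 8 deg of play.
- nut_mid (a point): Centre (half-way up, 28.5 mm above the underside) of the loose blue three-arm hand nut, upright, open side down; z is its axis, up. Round hub 42 mm in diameter, 57 mm high, closed on top. Bore 31 mm wide for 21 mm, then 20.6 mm wide to 49 mm deep, with three 4 mm pins inside near the underside, 19.6 mm free between them, that ride the thread. About 0.2 kg.
- nut_arm (a point): Point on one arm of the nut, 42 mm out from its axis (the nut's x direction), half-way up the arm. Three equal arms 120 deg apart, 10 mm wide, 12 mm high, from 3 to 15 mm above the nut's underside, reaching 58 mm from the axis. The nut can be turned by pushing an arm round with a fingertip.
- beaker: Bystander: glass beaker, 70 mm across, 90 mm tall; origin at the middle of its underside.
- bottle: Bystander: amber bottle with blue cap, 66 mm across, 150 mm tall; origin at the middle of its underside.
- vial: Bystander: small glass vial with white cap, 30 mm across, 60 mm tall; origin at the middle of its underside.
- wrench: Bystander: steel wrench lying flat, 180 mm long; origin at the middle of its underside.
- driver: Bystander: orange screwdriver lying flat, 170 mm long; origin at the middle of its underside.
- spacer: Bystander: steel ring lying flat, 44 mm outside, 10 mm high; origin at the middle of its underside.
- cover: Bystander: white gearbox cover lying flat behind the drive, 140 x 100 x 30 mm; origin at the middle of its underside.
Things that resemble listed ones, but are neither listed nor needed, are in the scene too. Of the things that look like the part that bears nut_mid, the larger one is meant. Of the things shaped like the part that bears gear_mid, the white one is meant.

How it is judged:
By the outcome, as a careful person would: the job done as asked, in the order asked, and still so for the second after the job is handed in, with the robot touching nothing.
It also fails if it takes over 72 s, if anything falls off the work surface, if the arm or the gripper's body presses on something with over 40 N, if the wrist force passes 120 N, or if a joint passes its speed limit or range.

## Robot

A 7-joint arm with a two-finger parallel gripper is mounted at the origin on the work surface. World frame = base frame: x ahead of the robot, y to its left, z up, the work surface at z = 0. Lengths are in m, angles in rad, forces in N, time in s.
With the tool pointing down it reaches from about 0.4 to 0.875 m from the base axis. Payload 19.3 kg.
Tool frame: the origin (TCP) lies on the centre line of the jaws, within the pads' length; the fingertips stand 8 mm ahead of it and the grasp point (between the pads) lies 11 mm behind it; z points along the fingers, y is the line along which they close (so a half turn about z gives the same grasp; the last joint's range is limited). The gripper opens to 85 mm and grips with 20 to 120 N. Pads are 22 mm wide; open, the fingers measure 114 mm over their backs; the gripper's body (76 mm by 85 mm) begins 54 mm behind the grasp point. The pads swing forward as they close: fully open they stand 13 mm farther back than shut.
Start: joints at [1.217, 0.521, -0.036, 1.599, 0.021, 1.021, -0.113], TCP at [0.175, -0.6, 0.202] pointing down, gripper open.
Joint ranges: [-2.91, 2.91], [-0.3, 2.13], [-1.5, 1.42], [0.17, 2.43], [-1.26, 4.41], [0.16, 1.93], [-2.52, 2.52]. Speed limits (rad/s): [1.89, 1.89, 2.39, 2.39, 3.01, 3.01, 3.01].

## Interface

Orientations are given as [roll, pitch, yaw] about the fixed x, y, z axes, in that order (R = Rz(yaw) Ry(pitch) Rx(roll)).
In Python, from workcell import status, grab_frame, camera_params, bot, search_frame, silhouettes gives the robot as it stands.
- The arm moves only by the shell command python3 -m creep 'ROWS' [FORCE]. ROWS is JSON, a list of rows, each a list of 5 numbers: the shift along the tool's x, y, z in units of 60 mm (1.0 is 60 mm), then the turn about the tool's z in units of 8 degrees (1.0 is 8 degrees), then the opening, from 0 (shut) to 1 (fully open). In form: [[x, y, z, twist, hand], ...]. A call has 1 to 5 rows; each row is the pose to reach, as a shift and turn from the pose commanded when the call began, along the tool's axes at that moment; what a row does not reach only later rows make up. A row lasts 1/8 s, in which the tool goes at most 62.5 mm and 10.7 degrees, less where a joint would pass 70% of its speed; a pose out of reach is approached as far as the arm can. A call with a gripper value outside its range is refused whole. The fingers move at their own pace and stop on an object; FORCE is the grip in N (left out, the last holds). Time passes only in rows, so rows that repeat a pose let the fingers close. It gives the time, the measured TCP pose, the force, the opening and the grip force at its end, in the units of the state.
- status.observe(): the state, without advancing time (a new reading comes with each control period).
- grab_frame(name): name is "side" or "top"; returns the picture (384x512x3 uint8, blue, green, red); there is no depth.
- camera_params(name): a dict with "K" (3x3 intrinsics, pixels), "k1" (the pictures are not rectified: a ray, as slopes to the right and down, at radius r is drawn at 1 + k1 r^2 times it, then the intrinsics apply), "rvec" (rotation vector, rad) and "tvec" (3), from world to camera coordinates, as OpenCV has them. Camera axes: x right, y down, z forward; pixel columns grow to the right and rows downward; lengths in m; the calibration is good to about 2 mm. A picture is of the moment at which its call begins. camera_params takes no time and is no camera call.
- bot.job_done(): hands the job in; it is judged then, once.
Trained networks look in the newest picture that a camera, given by its name, has taken for a name from the list of things; names that differ only in an ending like _2 or _b are one class to them, and where a whole thing is asked for, a point or a joint stands for the part that bears it (a point fixed in the world has none). Each returns a list of dicts, best first, with "p" (0 to 1); they miss things now and then, are a little off and sometimes report something else, mostly with a low value. They report only what shows in the picture. A call takes as long as a camera call. They do not tell look-alikes from the thing itself.
- search_frame(camera, name): "extent" ([left, top, right, bottom] as shares, 0 to 1, of the picture: columns of its width, rows of its height, round what is visible of it).
- silhouettes(camera, name): "mask" (384x512 bool, what is visible of it) and "extent" ([left, top, right, bottom] as shares, 0 to 1, of the picture: columns of its width, rows of its height, round what is visible of it).
The state is a dict: "clock": time; "qpos": joint angles; "qd": joint speeds; "joint_efforts": joint torques, N m; "position": TCP position; "tool_rot": TCP orientation; "force": force on the tool from outside, world axes, zero at the start; "moment": the same for the moment, N m; "grip_width": finger opening in m; "finger_force": force on a finger pad.
Only numpy, scipy, OpenCV 4.12 (cv2) and the standard library are available. Lean on these libraries where they do the work, as an engineer would, in place of code of your own. Each camera call takes 0.05 s, during which the arm holds its last target. There are 200 camera calls.

## Working session

There is one attempt and no reset: what is moved stays moved. The work goes in short steps, Python scripts to look and compute and a shell command to move; the robot and the scene stay as the last step left them, time stands still between calls to the robot, and variables do not carry over. Pictures are saved under pics/ and viewed, at most 10 in all, crops included, and the job is handed in when it is done.

```bash
mkdir -p pics; ls; cat > h.py <<'E'
import numpy as np,cv2
from workcell import status, grab_frame, camera_params, bot, search_frame, silhouettes
def cam(n):
    p=camera_params(n);K=np.array(p["K"]);R=cv2.Rodrigues(np.array(p["rvec"],float))[0];t=np.array(p["tvec"],float).ravel()
    return K,float(p["k1"]),R,t
def proj(n,P):
    K,k,R,t=cam(n);c=np.atleast_2d(P)@R.T+t;s=c[:,:2]/c[:,2:]
    s=s*(1+k*(s**2).sum(1,keepdims=True));return s@K[:2,:2].T+K[:2,2]
def ray(n,uv):
    K,k,R,t=cam(n);u=cv2.undistortPoints(np.array([[uv]],float),K,np.array([k,0,0,0]))[0,0]
    return -R.T@t,R.T@np.array([u[0],u[1],1])
def at_z(n,uv,z):
    o,d=ray(n,uv);return o+d*(z-o[2])/d[2]
E
python3 - <<'E'
from h import *
for n in("side","top"):
    cv2.imwrite(f"pics/{n}0.png",grab_frame(n))
    K,k,R,t=cam(n);print(n,K.round(1).tolist(),k,(-R.T@t).round(3),R[2].round(3))
    for o in("gear_mid","nut_mid"):
        for d in search_frame(n,o)[:4]:
            e=np.array(d["extent"])*[512,384,512,384];print(o,round(d["p"],2),e.round())
print(status.observe())
E
```

```text
pics
side [[365.8, 0.0, 257.0], [0.0, 365.8, 188.0], [0.0, 0.0, 1.0]] 0.03514788669247531 [ 0.43  -0.59   0.738] [ 0.207  0.667 -0.715]
gear_mid 0.79 [217. 298. 256. 342.]
gear_mid 0.65 [163. 306. 201. 345.]
gear_mid 0.26 [208. 188. 288. 253.]
nut_mid 0.9 [178. 147. 214. 179.]
nut_mid 0.74 [157. 177. 183. 199.]
top [[375.6, 0.0, 250.1], [0.0, 375.6, 188.9], [0.0, 0.0, 1.0]] -0.053499655312134194 [ 0.53  -0.014  1.198] [ 0.045  0.028 -0.999]
gear_mid 0.84 [313. 243. 339. 271.]
gear_mid 0.6 [327. 207. 348. 236.]
nut_mid 0.77 [165. 198. 197. 228.]
nut_mid 0.61 [199. 235. 212. 248.]
nut_mid 0.58 [237. 157. 288. 216.]
nut_mid 0.46 [368. 199. 381. 256.]
{'clock': 0.3, 'qpos': array([ 1.2168072 ,  0.52163435, -0.03633106,  1.59965255,  0.02121924,
        1.02109171, -0.11279265]), 'qd': array([ 0.00169874, -0.00116235, -0.00059232, -0.00264144,  0.00032184,
        0.00033993,  0.00109211]), 'joint_efforts': array([-1.02778231e-03, -9.26029444e+01,  1.97662041e+00, -3.69744837e+01,
        1.79203745e-02,  4.93594562e-03, -8.34619755e-06]), 'position': array([ 0.17494255, -0.59989043,  0.20208966]), 'tool_rot': array([-3.14119348e+00,  3.28312878e-05,  2.83793318e-01]), 'force': array([ 0.68477937, -0.17754663,  1.08019701]), 'moment': array([ 0.02330756,  0.01328992, -0.01849043]), 'finger_force': 0.0, 'grip_width': 0.08538832713274155}
```

View pics/side0.png

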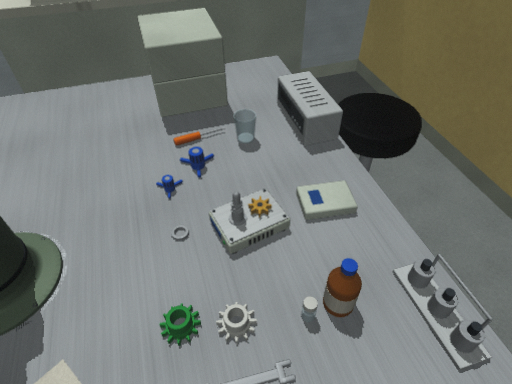

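View pics/top0.png

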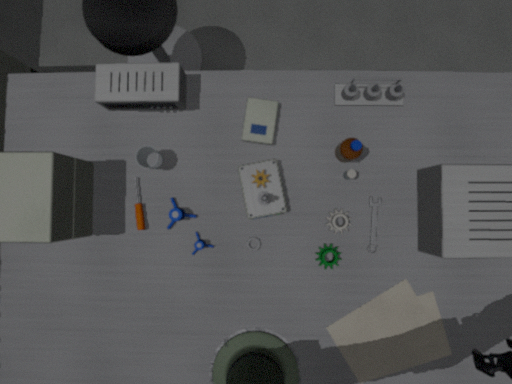

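White gear: side (237,321), top (339,220). Its look-alike is the green gear at side (180,323), top (328,256). The larger blue nut is at side (197,159), top (178,214). The smaller one is at side (168,185), top (201,244). By the description I choose the white gear and the larger nut. The stud is at about side (238,205), top (265,199), with the brass pinion at side (260,205), top (261,178).

```bash
python3 - <<'E'
from h import *
S=grab_frame("side");T=grab_frame("top")
def crop(I,c,w,h,s):
    x,y=int(c[0]-w/2),int(c[1]-h/2);return cv2.resize(I[y:y+h,x:x+w],(w*s,h*s),interpolation=cv2.INTER_CUBIC)
r1=np.hstack([crop(S,(237,321),50,50,5),crop(S,(197,160),50,50,5),crop(S,(248,217),60,50,5)])
r2=np.hstack([crop(T,(339,220),50,50,5),crop(T,(180,214),50,50,5),crop(T,(263,190),60,50,5)])
cv2.imwrite("pics/c1.png",np.vstack([r1,r2]))
for n,o,p in(("side","gear_mid",(237,321)),("top","gear_mid",(339,220)),("side","nut_mid",(197,160)),("top","nut_mid",(180,214))):
    for d in silhouettes(n,o):
        e=np.array(d["extent"])*[512,384,512,384];c=(e[:2]+e[2:])/2
        if np.hypot(*(c-p))<12:
            m=d["mask"];np.save(f"m_{n}_{o}",m);v,u=np.nonzero(m);print(n,o,round(d["p"],2),e.round(1),u.mean().round(1),v.mean().round(1),m.sum());break
# top plane estimates
print("gear", at_z("top",(339.5,220.5),.02), "side",at_z("side",(237,321),.025))
print("nut",at_z("top",(178,214),.05),at_z("side",(197,157),.04))
print("tip",at_z("top",(265,199),.13),"side tip",at_z("side",(236.5,194),.134),"pin",at_z("side",(260,205.5),.062),at_z("top",(261,178),.062))
E
```

```text
top gear_mid 0.59 [326.4 211.8 348.7 233.7] 336.8 220.5 308
side nut_mid 0.82 [179.7 145.6 213.8 179.1] 196.4 158.9 422
top nut_mid 0.61 [164.7 195.2 194.9 230.1] 177.0 213.6 298
gear [ 0.48624955 -0.26121402  0.02      ] side [ 0.48507465 -0.26699962  0.025     ]
nut [0.50357836 0.23876558 0.05      ] [0.50430774 0.2362843  0.04      ]
tip [ 0.54990488 -0.0271956   0.13      ] side tip [ 0.55469467 -0.02959507  0.134     ] pin [ 0.61438173 -0.01852751  0.062     ] [ 0.61472914 -0.01559879  0.062     ]
```

View pics/c1.png

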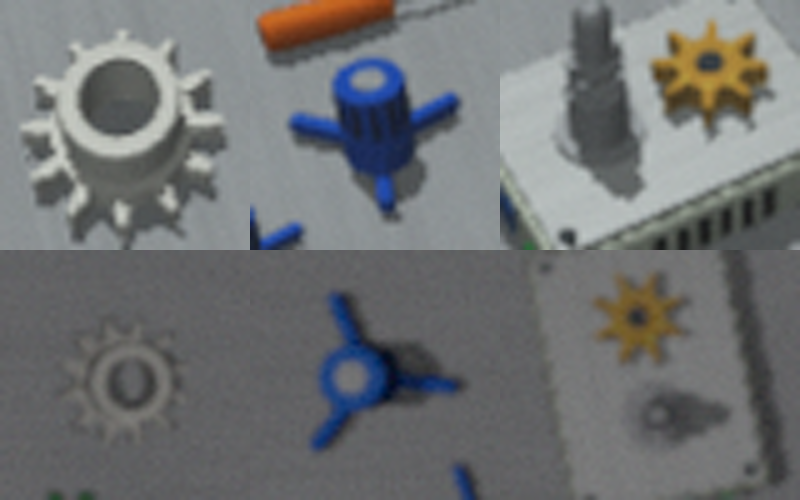

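White gear, boss up, and the larger upright nut are confirmed. The nut arms and the stud are clear in the crop. Next I triangulate the centres.

```bash
cat >> h.py <<'E'
def tri(a,b):
    A=np.zeros((3,3));y=np.zeros(3)
    for n,uv in(("side",a),("top",b)):
        o,d=ray(n,uv);d/=np.linalg.norm(d);M=np.eye(3)-np.outer(d,d);A+=M;y+=M@o
    return np.linalg.solve(A,y)
def togo(x,y,z,yawdeg=None):
    s=status.observe();p=s["position"];w=s["tool_rot"][2]
    d=np.array([x,y,z])-p;c,q=np.cos(w),np.sin(w)
    l=np.array([c*d[0]+q*d[1], q*d[0]-c*d[1], -d[2]])/.06
    t=0 if yawdeg is None else -((yawdeg-np.degrees(w)+180)%360-180)/8
    print("rows",l.round(3),"twist",round(t,2),"at",p.round(4),"yaw",np.degrees(w).round(1))
E
python3 - <<'E'
from h import *
for nm,a,b,z in(("gear",(236.2,315.2),(339.8,220.8),.038),("nut",(195.6,150.8),(175.1,214.3),.057),("tip",(236,193),(264.4,197.6),.134),("pin",(259.8,204.2),(260.3,178.1),.062)):
    print(nm,tri(a,b).round(4),at_z("side",a,z).round(4),at_z("top",b,z).round(4))
g=(at_z("side",(236.2,315.2),.038)+at_z("top",(339.8,220.8),.038))/2
togo(g[0],g[1],.20,11)
for a in((197,179),(181,159)):pass
E
```

```text
gear [ 0.4859 -0.2592  0.0342] [ 0.4857 -0.261   0.038 ] [ 0.486  -0.2584  0.038 ]
nut [0.5034 0.2464 0.0555] [0.504  0.2444 0.057 ] [0.5027 0.2462 0.057 ]
tip [ 0.5542 -0.0255  0.1333] [ 0.5544 -0.0262  0.134 ] [ 0.5538 -0.0254  0.134 ]
pin [ 0.6149 -0.0136  0.0613] [ 0.6152 -0.0143  0.062 ] [ 0.6144 -0.0135  0.062 ]
rows [ 6.562 -3.995  0.039] twist 0.66 at [ 0.1749 -0.6     0.2023] yaw 16.3
```

```bash
python3 -m creep '[[0.5,-1,-0.3,0.66,1],[1.2,-1.9,-0.5,0.66,1],[2,-2.6,-0.5,0.66,1],[3,-3,-0.5,0.66,1],[4,-3.5,-0.5,0.66,1]]' 40; python3 -m creep '[[1,-0.2,0.2,0,1],[2,-0.4,0.6,0,1],[2.6,-0.5,0.7,0,1],[2.6,-0.5,0.8,0,1]]'; python3 - <<'E'
from h import *
togo(.486,-.2595,.10,11)
cv2.imwrite("pics/s2.png",grab_frame("side"))
E
```

```text
clock: 1.23
position: [0.3327, -0.3437, 0.2328]
tool_rot: [3.141, -0.001, 0.191]
force: [1.2, -0.7, -0.4]
grip_width: 0.0853
finger_force: 0.0
clock: 1.72
position: [0.4813, -0.2839, 0.1835]
tool_rot: [-3.141, -0.001, 0.195]
force: [-0.5, 0.6, 0.5]
grip_width: 0.0855
finger_force: 0.0
rows [ 0.155 -0.383  1.391] twist 0.03 at [ 0.4813 -0.2839  0.1835] yaw 11.2
```

```bash
python3 -m creep '[[0.15,-0.38,0.8,0,1],[0.15,-0.38,1.6,0,1],[0.15,-0.38,2.2,0,1],[0.15,-0.38,2.62,0,1],[0.15,-0.38,2.62,0,1]]'; python3 -m creep '[[0,0,0,0,0.3],[0,0,0,0,0.3],[0,0,0,0,0.3],[0,0,0,0,0.3]]' 50; python3 - <<'E'
from h import *
togo(.486,-.2595,.026,11)
I=grab_frame("side")[260:380,180:340]; cv2.imwrite("pics/s3.png",cv2.resize(I,None,fx=4,fy=4,interpolation=2))
E
```

```text
clock: 2.4
position: [0.4817, -0.2622, 0.0262]
tool_rot: [-3.14, 0.002, 0.19]
force: [0.2, -0.5, 0.4]
grip_width: 0.0856
finger_force: 0.0
clock: 2.9
position: [0.4836, -0.2619, 0.0275]
tool_rot: [3.141, -0.0, 0.192]
force: [0.5, -0.7, -1.0]
grip_width: 0.0255
finger_force: 0.0
rows [ 0.047 -0.032  0.024] twist -0.0 at [ 0.4836 -0.2619  0.0275] yaw 11.0
```

View pics/s3.png

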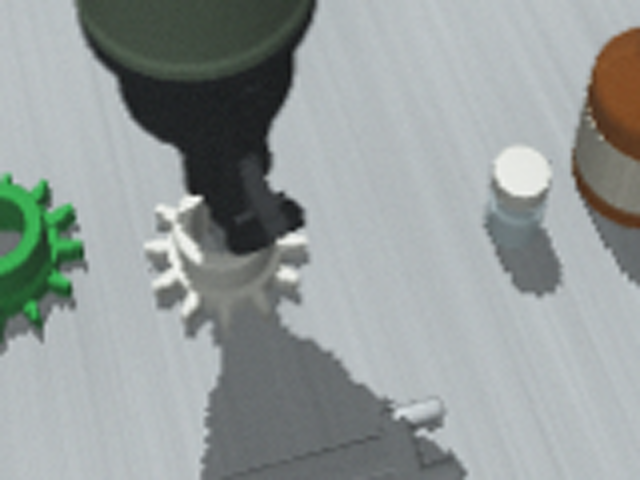

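```bash
python3 - <<'E'
from h import *
s=status.observe();p=s["position"];w=s["tool_rot"][2];y=np.array([np.sin(w),-np.cos(w),0])
f=lambda P:((proj("side",P)[0]-[180,260])*4).round()
for k in(-.013,0,.013):print(k,f(p+k*y),f(p+k*y-[0,0,.008]),f(p+k*y+[0,0,.011]))
print("boss",f([.486,-.2595,.038]),f([.486,-.2595,0]),s["grip_width"],s["finger_force"])
T=grab_frame("top");
for d in silhouettes("top","gear_mid")[:3]:print(d["p"],np.array(d["extent"])*[512,384,512,384])
I=T[185:265,290:400];cv2.imwrite("pics/t3.png",cv2.resize(I,None,fx=6,fy=6,interpolation=2))
E
```

```text
-0.013 [211. 212.] [212. 219.] [210. 202.]
0 [222. 233.] [223. 240.] [221. 223.]
0.013 [234. 256.] [234. 263.] [233. 246.]
boss [225. 218.] [228. 251.] 0.025598350247847276 0.0
0.71 [240.0256 157.5936 286.4128 216.4992]
0.65 [316.9792 245.1072 340.7872 269.4912]
0.63 [327.2192 212.6976 344.1152 219.8016]
```

View pics/t3.png

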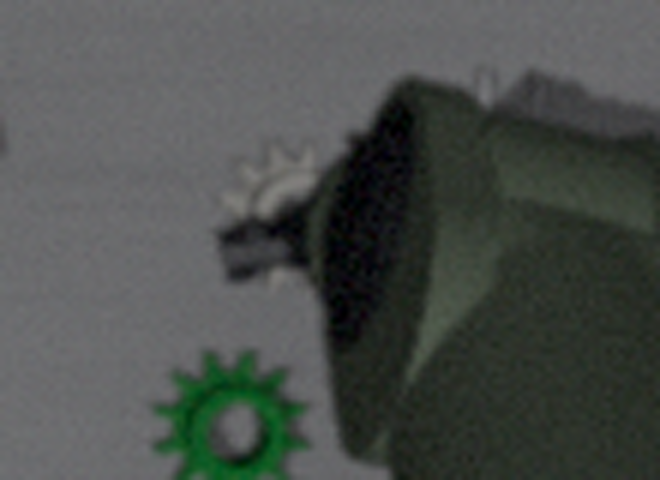

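```bash
python3 - <<'E'
from h import *
I=cv2.imread("pics/s2.png")
p=np.array([.4813,-.2839,.1835]);w=.195
print(proj("side",p))
u,v=proj("side",p)[0].astype(int)
u0,v0=u-80,max(0,v-75)
J=cv2.resize(I[v0:v0+150,u0:u0+160],None,fx=4,fy=4,interpolation=2)
y=np.array([np.sin(w),-np.cos(w),0])
for P,c in((p,(0,0,255)),(p+y*.0425,(0,255,0)),(p-y*.0425,(255,0,0)),(p-[0,0,.008],(0,255,255))):
    q=(proj("side",P)[0]-[u0,v0])*4+2;cv2.circle(J,tuple(int(a) for a in q),4,c,-1)
cv2.imwrite("pics/s2c.png",J)
E
```

```text
[[233.18773515 288.91619863]]
```

View pics/s2c.png

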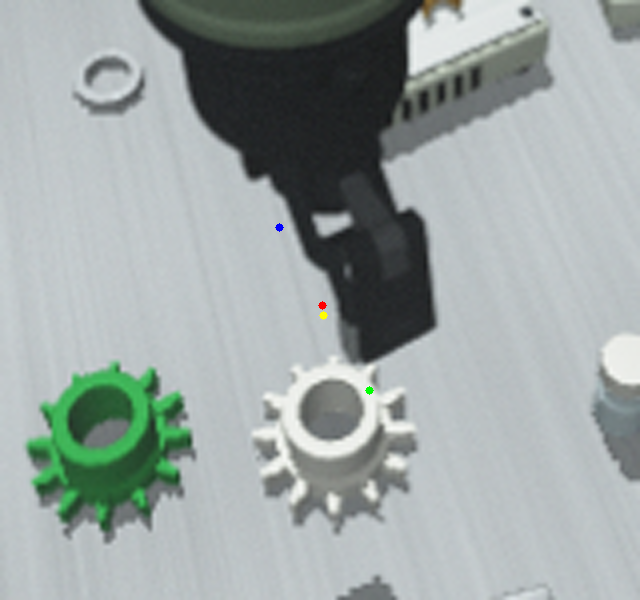

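```bash
python3 -m creep '[[0,0,-0.5,0,0.3],[0,0,-1.5,0,0.3],[0,0,-2,0,0.3],[0,0,-2,0,0.3]]'; python3 - <<'E'
from h import *
s=status.observe();p=s["position"];w=s["tool_rot"][2];print(p,s["tool_rot"],s["grip_width"])
y=np.array([np.sin(w),-np.cos(w),0]);x=np.array([np.cos(w),np.sin(w),0]);z=np.array([0,0,1])
out=[]
for n in("side","top"):
    I=grab_frame(n);c=proj(n,p)[0].astype(int);u0=c[0]-50;v0=min(c[1]-(70 if n=="side" else 50),284)
    J=cv2.resize(I[v0:v0+100,u0:u0+100],None,fx=4,fy=4,interpolation=2)
    if n=="top":J=cv2.convertScaleAbs(J,alpha=1.6)
    for sg,col in((1,(0,255,0)),(-1,(255,0,0))):
        B=[p+sg*y*a+x*b+z*h for h in(-.008,.03) for a,b in((.0128,-.011),(.0128,.011),(.027,.011),(.027,-.011))]
        q=((proj(n,np.array(B))-[u0,v0])*4+2).astype(int)
        cv2.polylines(J,[q[:4],q[4:]],True,col)
    for h in(0,.05,.1,.15):
        q=((proj(n,p+z*h)[0]-[u0,v0])*4+2).astype(int);cv2.circle(J,tuple(int(a) for a in q),3,(0,0,255),-1)
    out.append(J)
cv2.imwrite("pics/b1.png",np.hstack(out))
E
```

```text
clock: 3.55
position: [0.4845, -0.2624, 0.1493]
tool_rot: [3.139, -0.003, 0.191]
force: [0.0, -0.4, -0.6]
grip_width: 0.0255
finger_force: 0.0
[ 0.48449437 -0.26237311  0.14928075] [ 3.13927239e+00 -3.07831520e-03  1.91428959e-01] 0.025488709434725858
```

View pics/b1.png

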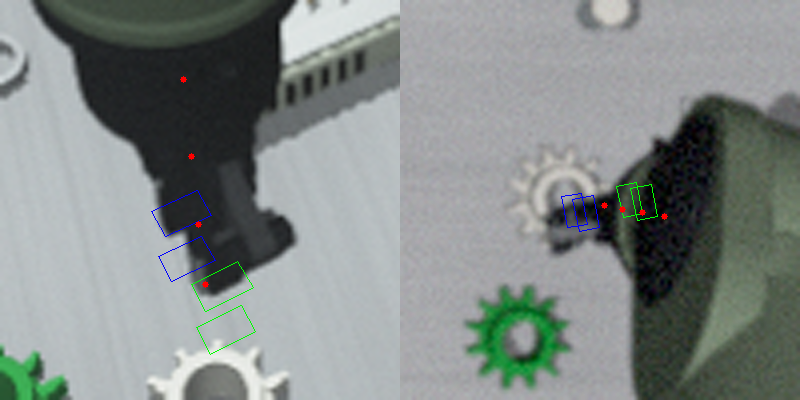

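The top view (right half) shows the gear at (555,195) with a fingertip at (570,230). The side view (left half) shows the near fingertip at (245,265), higher than the drawn model near (225,310). So the real fingertips stand higher, and seem turned, compared with the reported TCP. I'll descend step by step on force and close lower.

```bash
python3 -m creep '[[0,0,0,0,1],[0.02,-0.05,0.8,0,1],[0.02,-0.05,1.6,0,1],[0.02,-0.05,2.2,0,1],[0.02,-0.05,2.2,0,1]]'; python3 -m creep '[[0,0,0,0,1],[0,0,0.08,0,1],[0,0,0.08,0,1]]';python3 -m creep '[[0,0,0,0,0.3],[0,0,0,0,0.3],[0,0,0,0,0.3],[0,0,0,0,0.3]]' 50
```

```text
clock: 4.28
position: [0.4821, -0.2576, 0.0124]
tool_rot: [-3.138, 0.005, 0.192]
force: [0.4, -0.7, 0.6]
grip_width: 0.085
finger_force: 0.0
clock: 4.65
position: [0.4843, -0.2588, 0.0109]
tool_rot: [3.141, -0.001, 0.192]
force: [-0.3, -0.3, 0.2]
grip_width: 0.0854
finger_force: 0.0
clock: 5.15
position: [0.4841, -0.2587, 0.0103]
tool_rot: [3.142, -0.0, 0.192]
force: [-0.3, 0.8, -1.5]
grip_width: 0.0257
finger_force: 0.0
```

```bash
python3 -m creep '[[0,0,-0.3,0,1],[0,0,-0.3,0,1],[0,0,-0.3,0,1],[0,0,0.1,0,1],[0,0,0.1,0,1]]'; python3 -m creep '[[0,0,0.1,0,1],[0,0,0.2,0,1],[0,0,0.2,0,1]]';python3 -m creep '[[0,0,0,0,0.3],[0,0,0,0,0.3],[0,0,0,0,0.3],[0,0,0,0,0.3]]' 50
```

```text
clock: 5.78
position: [0.483, -0.2581, 0.0031]
tool_rot: [-3.14, 0.002, 0.192]
force: [-0.5, -0.2, -0.1]
grip_width: 0.0855
finger_force: 0.0
clock: 6.15
position: [0.4839, -0.2586, -0.0079]
tool_rot: [-3.141, 0.0, 0.192]
force: [0.3, 0.4, 0.1]
grip_width: 0.0849
finger_force: 0.0
clock: 6.65
position: [0.4842, -0.2588, -0.007]
tool_rot: [3.141, -0.0, 0.191]
force: [-3.1, 1.5, 13.3]
grip_width: 0.0483
finger_force: 49.2
```

```bash
python3 -m creep '[[0,0,-0.3,0,0.3],[0,0,-1,0,0.3],[0,0,-2,0,0.3],[0,0,-3,0,0.3],[0,0,-3,0,0.3]]'; python3 - <<'E'
from h import *
s=status.observe();print(s["position"])
out=[]
for n in("side","top"):
    I=grab_frame(n);c=proj(n,s["position"]+[0,0,.02])[0].astype(int);u0=c[0]-50;v0=min(c[1]-60,284)
    J=cv2.resize(I[v0:v0+100,u0:u0+100],None,fx=4,fy=4,interpolation=2)
    if n=="top":J=cv2.convertScaleAbs(J,alpha=1.6)
    print(n,u0,v0);out.append(J)
    for d in silhouettes(n,"gear_mid")[:4]:print(round(d["p"],2),(np.array(d["extent"])*[512,384,512,384]).round(1))
cv2.imwrite("pics/b2.png",np.hstack(out))
E
```

```text
clock: 7.28
position: [0.486, -0.2596, 0.1776]
tool_rot: [3.137, -0.006, 0.191]
force: [1.3, -0.6, -2.1]
grip_width: 0.0481
finger_force: 52.3
[ 0.48595866 -0.25958975  0.17761714]
side 181 211
0.82 [161.8 305.4 199.1 344.5]
0.68 [209.7 255.9 257.  296.2]
top 302 163
0.89 [315.3 242.7 341.3 268.3]
0.43 [337.4 211.  358.7 237. ]
```

View pics/b2.png

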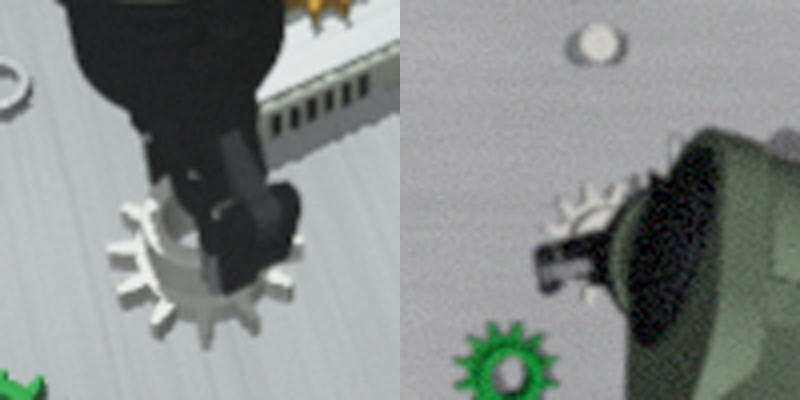

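Gear is held level. Side-view tooth tips (crop) are at about (127,210), (110,250), (120,292), (158,332), (207,345), (256,332) and (292,297). I fit the tip circle to get the gear centre.

```bash
python3 - <<'E'
from h import *
from scipy.optimize import least_squares
q=np.array([(127,210),(110,250),(120,292),(158,332),(207,345),(256,332),(292,297)])/4+[181,211]-.4
p=np.array([.486,-.2596,.1776])
for z in(.184+.004,.184+.010):
    P=np.array([at_z("side",u,z)[:2] for u in q])
    r=least_squares(lambda c:np.hypot(*(P-c).T)-.041,p[:2]);r2=least_squares(lambda c:np.hypot(*(P-c[:2]).T)-c[2],[*p[:2],.041])
    print(z,r.x,r.cost,r2.x)
    print("ang",np.degrees(np.arctan2(*(P-r.x).T[::-1])).round()%30)
    o,d=ray("top",(0,0))
togo(.554,-.0258,.1776,None)
E
```

```text
0.188 [ 0.48691051 -0.25934064] 3.3899127635135444e-06 [ 0.48807425 -0.25830375  0.04225016]
ang [11.  9.  9. 15. 15. 13. 13.]
0.194 [ 0.48669734 -0.26257784] 2.2215099632487262e-06 [ 0.48743705 -0.26191883  0.04178928]
ang [12. 10.  9. 15. 14. 12. 12.]
rows [ 1.894 -3.581 -0.099] twist 0 at [ 0.4834 -0.2584  0.1717] yaw 11.0
```

```bash
python3 -m creep '[[0.45,-0.85,0,0,0.3],[0.9,-1.7,0,-0.3,0.3],[1.4,-2.6,0,-0.6,0.3],[1.88,-3.59,0,-0.6,0.3],[1.88,-3.59,0.1,-0.6,0.3]]'; python3 -m creep '[[0,0,0.1,0,0.3],[0,0,0.2,0,0.3],[0,0,0.2,0,0.3]]'; python3 - <<'E'
from h import *
s=status.observe();print(s["position"])
out=[]
for n in("side","top"):
    I=grab_frame(n);c=proj(n,s["position"]+[0,0,.02])[0].astype(int);u0=c[0]-50;v0=min(c[1]-50,284)
    J=cv2.resize(I[v0:v0+100,u0:u0+100],None,fx=4,fy=4,interpolation=2)
    if n=="top":J=cv2.convertScaleAbs(J,alpha=1.6)
    print(n,u0,v0);out.append(J)
cv2.imwrite("pics/b3.png",np.hstack(out))
togo(.5533,-.0250,.155)
E
```

```text
clock: 8.1
position: [0.554, -0.0204, 0.1653]
tool_rot: [-3.139, 0.0, 0.282]
force: [-0.4, -0.1, -2.7]
grip_width: 0.0482
finger_force: 52.3
clock: 8.48
position: [0.5532, -0.0269, 0.1536]
tool_rot: [-3.141, 0.001, 0.274]
force: [0.5, 0.6, -1.1]
grip_width: 0.0482
finger_force: 52.3
[ 0.55322034 -0.02694107  0.15362016]
side 184 130
top 215 147
rows [ 0.    -0.026 -0.011] twist 0 at [ 0.5537 -0.0265  0.1543] yaw 15.7
```

View pics/b3.png

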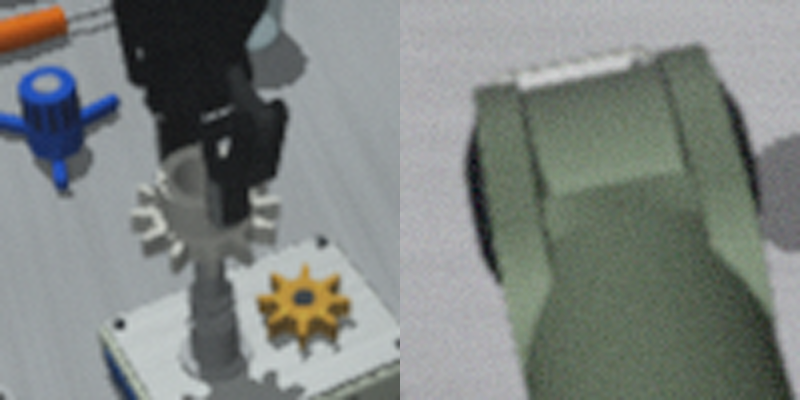

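Side view (left half): gear held level above the stud. Tooth tips span columns 135–278, centre 206, and the stud's axis extrapolates to about 207, so it is lined up. The nut is at (48,90) and the pinion at (303,300). I descend with force checks.

```bash
python3 -m creep '[[0,-0.02,0.3,0,0.3],[0,-0.02,0.6,0,0.3],[0,-0.02,0.8,0,0.3],[0,-0.02,0.8,0,0.3]]'; python3 -m creep '[[0,0,0.1,0,0.3],[0,0,0.2,0,0.3],[0,0,0.2,0,0.3]]'
```

```text
clock: 9.07
position: [0.5531, -0.0248, 0.1058]
tool_rot: [-3.141, 0.001, 0.275]
force: [-0.4, 0.8, -1.1]
grip_width: 0.0481
finger_force: 52.3
clock: 9.45
position: [0.5533, -0.0245, 0.094]
tool_rot: [-3.141, 0.0, 0.275]
force: [-1.0, -0.4, -2.1]
grip_width: 0.0482
finger_force: 52.3
```

```bash
python3 -m creep '[[0,0,0.08,0,0.3],[0,0,0.16,0,0.3],[0,0,0.16,0,0.3]]'; python3 - <<'E'
from h import *
print(proj("side",[[.554,-.0258,.048],[.554,-.0258,.09]]))
for d in silhouettes("side","gear_mid")[:0]:pass
grab_frame("side")
for d in silhouettes("side","gear_mid")[:4]:print(round(d["p"],2),(np.array(d["extent"])*[512,384,512,384]).round(1))
E
```

```text
clock: 9.82
position: [0.5532, -0.0245, 0.0843]
tool_rot: [-3.141, 0.001, 0.275]
force: [0.5, 0.7, -1.7]
grip_width: 0.0482
finger_force: 52.3
[[237.4671248  217.13659349]
 [236.66590368 205.73744385]]
0.78 [220.5 189.1 252.6 218.4]
0.59 [160.5 303.4 199.1 346.1]
```

```bash
python3 -m creep '[[0,0,0.08,0,0.3],[0,0,0.16,0,0.3],[0,0,0.16,0,0.3]]'; python3 -m creep '[[0,0,0.05,0,0.3],[0,0,0.1,0,0.3],[0,0,0.1,0,0.3]]'
```

```text
clock: 10.35
position: [0.5532, -0.0245, 0.0746]
tool_rot: [-3.141, 0.001, 0.275]
force: [0.3, -0.5, -2.3]
grip_width: 0.0482
finger_force: 52.3
clock: 10.72
position: [0.5533, -0.0246, 0.0688]
tool_rot: [-3.141, 0.0, 0.275]
force: [-0.4, 0.3, -1.7]
grip_width: 0.0483
finger_force: 52.3
```

```bash
python3 -m creep '[[0,0,0.08,0,0.3],[0,0,0.16,0,0.3],[0,0,0.16,0,0.3]]'; python3 -m creep '[[0,0,0.05,0,0.3],[0,0,0.1,0,0.3],[0,0,0.1,0,0.3]]'
```

```text
clock: 11.1
position: [0.5532, -0.0246, 0.059]
tool_rot: [-3.141, 0.001, 0.275]
force: [-0.7, 0.1, -1.7]
grip_width: 0.0481
finger_force: 52.3
clock: 11.48
position: [0.5533, -0.0246, 0.0533]
tool_rot: [-3.141, 0.0, 0.275]
force: [-0.0, 0.8, -1.3]
grip_width: 0.0481
finger_force: 52.3
```

```bash
python3 -m creep '[[0,0,0.05,0,0.3],[0,0,0.09,0,0.3],[0,0,0.09,0,0.3]]'
```

```text
clock: 11.85
position: [0.5533, -0.0246, 0.0479]
tool_rot: [-3.141, 0.0, 0.275]
force: [-0.8, 0.1, -1.5]
grip_width: 0.0484
finger_force: 52.3
```

```bash
python3 -m creep '[[0,0,0.03,0,0.3],[0,0,0.06,0,0.3],[0,0,0.06,0,0.3]]'; python3 -m creep '[[0,0,0,0,1],[0,0,0,0,1],[0,0,0,0,1],[0,0,0,0,1]]'; python3 -m creep '[[0,0,-0.5,0,1],[0,0,-1.5,0,1],[0,0,-2,0,1],[0,0,-2.3,0,1]]'; python3 - <<'E'
from h import *
for n in("side","top"):
    I=grab_frame(n);cv2.imwrite(f"pics/{n}5.png",I)
    for d in silhouettes(n,"gear_mid")[:4]:print(n,round(d["p"],2),(np.array(d["extent"])*[512,384,512,384]).round(1))
t=np.linspace(0,2*np.pi,73)
for z0 in(.048,.051,.062):
    P=np.vstack([np.c_[.554+r*np.cos(t),-.0258+r*np.sin(t),0*t+z0+h] for r,h in((.041,0),(.041,.014),(.025,.038))])
    q=proj("side",P);print(z0,q.min(0).round(1),q.max(0).round(1))
E
```

```text
clock: 12.22
position: [0.5533, -0.0246, 0.0443]
tool_rot: [-3.141, 0.0, 0.275]
force: [-0.5, 0.4, -2.2]
grip_width: 0.0482
finger_force: 52.3
clock: 12.72
position: [0.5535, -0.0246, 0.0445]
tool_rot: [3.142, -0.0, 0.275]
force: [0.2, 0.1, -0.1]
grip_width: 0.0852
finger_force: 0.0
clock: 13.22
position: [0.5539, -0.0246, 0.1843]
tool_rot: [3.141, -0.002, 0.275]
force: [-0.1, 0.6, -0.7]
grip_width: 0.0851
finger_force: 0.0
side 0.9 [221.7 203.3 253.2 229.4]
side 0.65 [164.2 303.6 200.6 344.2]
top 0.78 [314.3 245.1 340.6 267. ]
top 0.73 [335.4 137.9 363.3 162.9]
0.048 [220.2 199.1] [254.2 230.5]
0.051 [220.1 198.3] [254.2 229.7]
0.062 [219.8 195.1] [254.1 226.8]
```

```bash
python3 - <<'E'
from h import *
togo(.5030,.2453,.12)
s=status.observe();print(s["qpos"].round(3))
E
```

```text
rows [ 0.416 -4.557  1.036] twist 0 at [ 0.5533 -0.0246  0.1821] yaw 15.8
[ 0.137  0.442 -0.269  1.801  0.144  0.917 -1.491]
```

```bash
python3 -m creep '[[0.1,-0.9,0,1.3,1],[0.2,-1.8,0,2.6,1],[0.3,-2.8,0,3.9,1],[0.41,-3.8,0,5.2,1],[0.41,-4.55,0,6.5,1]]' 30; python3 -m creep '[[0,0,0,1,1],[0,0,0.3,1.8,1],[0,0,0.6,1.8,1],[0,0,0.6,1.8,1]]'; python3 - <<'E'
from h import *
togo(.5030,.2453,.002)
print(status.observe()["qpos"].round(3))
E
```

```text
clock: 14.05
position: [0.5092, 0.209, 0.1764]
tool_rot: [3.13, 0.012, -0.478]
force: [0.4, -0.1, -1.7]
grip_width: 0.0852
finger_force: 0.0
clock: 14.55
position: [0.5087, 0.2062, 0.1398]
tool_rot: [3.125, 0.008, -0.727]
force: [-0.5, -0.7, 0.9]
grip_width: 0.0853
finger_force: 0.0
rows [-0.504 -0.425  2.296] twist 0 at [0.5087 0.2062 0.1398] yaw -41.6
[-0.818  0.533  0.457  1.864 -0.308  0.834 -2.5  ]
```

q7 was running to its limit, so I turn back the other way.

```bash
python3 -m creep '[[0,0,0,-1.3,1],[0,0,0,-2.6,1],[0,0,0,-3.9,1],[0,0,0,-5.2,1],[0,0,0,-6.5,1]]'; python3 -m creep '[[0,0,0,-1.3,1],[0,0,0,-2.6,1],[0,0,0,-3.9,1],[0,0,0,-3.9,1]]'; python3 - <<'E'
from h import *
togo(.5030,.2453,.05,35)
print(status.observe()["qpos"].round(3))
E
```

```text
clock: 15.18
position: [0.5102, 0.2059, 0.1419]
tool_rot: [3.14, 0.015, 0.185]
force: [0.5, 0.3, 0.1]
grip_width: 0.0855
finger_force: 0.0
clock: 15.68
position: [0.5103, 0.2058, 0.1419]
tool_rot: [-3.135, 0.013, 0.723]
force: [0.0, -0.2, 0.0]
grip_width: 0.0857
finger_force: 0.0
rows [ 0.345 -0.574  1.532] twist 0.8 at [0.5103 0.2058 0.1419] yaw 41.4
[-0.538  0.488  0.067  1.848 -0.047  0.823 -1.294]
```

```bash
python3 -m creep '[[0.345,-0.574,0.3,0,1],[0.345,-0.574,0.6,0,1],[0.345,-0.574,0.6,0,1]]'; python3 - <<'E'
from h import *
togo(.5030,.2453,.002)
s=status.observe();print(s["tool_rot"])
I=grab_frame("side");cv2.imwrite("pics/s6.png",I)
for n in ("side","top"):
    grab_frame(n)
    for d in silhouettes(n,"nut_mid")[:4]:print(n,round(d["p"],2),(np.array(d["extent"])*[512,384,512,384]).round(1))
E
```

```text
clock: 16.05
position: [0.5015, 0.2453, 0.1047]
tool_rot: [-3.135, 0.016, 0.721]
force: [0.4, -1.2, 0.3]
grip_width: 0.0856
finger_force: 0.0
rows [0.019 0.016 1.712] twist 0 at [0.5015 0.2453 0.1047] yaw 41.3
[-3.13510085  0.01597068  0.72075447]
side 0.77 [181.4 149.4 210.5 178. ]
top 0.79 [165.3 196.5 193.7 234.1]
```

```bash
cat >> h.py <<'E'
from scipy.spatial.transform import Rotation as Ro
def togo(x,y,z,yawdeg=None):
    s=status.observe();p=s["position"];w=s["tool_rot"];R=Ro.from_euler("xyz",w).as_matrix()
    l=R.T@(np.array([x,y,z])-p)/.06
    t=0 if yawdeg is None else -((yawdeg-np.degrees(w[2])+180)%360-180)/8
    print("rows",l.round(3),"twist",round(t,2),"at",p.round(4),"yaw",np.degrees(w[2]).round(1),"axis",R[:,2].round(4))
E
python3 - <<'E'
from h import *
togo(.5030,.2453,.045);togo(.5030,.2453,.002)
E
```

```text
rows [0.015 0.014 1.022] twist 0 at [0.5026 0.2455 0.1063] yaw 41.4 axis [-0.0136 -0.0038 -0.9999]
rows [0.025 0.018 1.739] twist 0 at [0.5026 0.2455 0.1063] yaw 41.4 axis [-0.0136 -0.0038 -0.9999]
```

```bash
python3 -m creep '[[0,0,0.5,0,1],[0.015,0.015,1,0,1],[0.025,0.018,1.45,0,1],[0.025,0.018,1.72,0,1],[0.025,0.018,1.74,0,1]]'; python3 -m creep '[[0,0,0,0,0.2],[0,0,0,0,0.2],[0,0,0,0,0.2],[0,0,0,0,0.2]]' 40
```

```text
clock: 16.92
position: [0.5022, 0.2452, 0.0008]
tool_rot: [-3.135, 0.015, 0.724]
force: [0.4, -0.9, -0.8]
grip_width: 0.0853
finger_force: 0.0
clock: 17.42
position: [0.5026, 0.246, 0.0019]
tool_rot: [-3.135, 0.013, 0.725]
force: [-2.0, 0.6, 7.6]
grip_width: 0.0406
finger_force: 39.5
```

```bash
python3 -m creep '[[0,0,-0.5,0,0.2],[0,0,-1.3,0,0.2],[0,0,-2.1,0,0.2],[0,0,-2.9,0,0.2],[0,0,-2.9,0,0.2]]'; python3 - <<'E'
from h import *
togo(.5532,-.025,.170,41)
print(status.observe()["qpos"].round(3))
E
```

```text
clock: 18.05
position: [0.5065, 0.247, 0.1786]
tool_rot: [-3.136, 0.008, 0.724]
force: [-0.3, 0.3, -3.1]
grip_width: 0.0406
finger_force: 41.6
rows [-2.418  3.912  0.142] twist 0.06 at [0.5065 0.247  0.1786] yaw 41.5 axis [-0.0096 -0.0011 -1.    ]
[-0.608  0.457  0.071  1.785 -0.045  0.91  -1.363]
```

```bash
python3 -m creep '[[-0.5,0.8,0,0,0.2],[-1,1.6,0,0,0.2],[-1.6,2.6,0,0,0.2],[-2.1,3.4,0,0,0.2],[-2.42,3.91,0.05,0,0.2]]'; python3 -m creep '[[0,0,0,0,0.2],[0,0,0,0,0.2],[0,0,0,0,0.2]]'; python3 - <<'E'
from h import *
togo(.5532,-.025,.150)
s=status.observe();print(s["tool_rot"],s["qpos"].round(3))
I=grab_frame("side");cv2.imwrite("pics/s7.png",I)
for n in("side","top"):
    grab_frame(n)
    for d in silhouettes(n,"nut_mid")[:5]:
        e=np.array(d["extent"])*[512,384,512,384]
        print(n,round(d["p"],2),e.round(1),d["mask"].sum())
print(proj("side",[.554,-.0258,s["position"][2]-.002+.009]),proj("side",[.554,-.0258,s["position"][2]-.002+.057]))
E
```

```text
clock: 18.68
position: [0.5512, -0.0291, 0.1718]
tool_rot: [-3.135, 0.015, 0.722]
force: [-0.2, 1.1, -4.1]
grip_width: 0.0408
finger_force: 41.7
clock: 19.05
position: [0.5514, -0.0245, 0.1723]
tool_rot: [-3.134, 0.014, 0.726]
force: [-0.6, -0.0, -2.1]
grip_width: 0.0406
finger_force: 41.8
rows [0.022 0.03  0.371] twist 0 at [ 0.5514 -0.0245  0.1723] yaw 41.6 axis [-0.0152 -0.004  -0.9999]
[-3.13448552  0.0140303   0.72618123] [-0.157  0.453  0.125  1.818 -0.066  0.89  -0.847]
side 0.77 [208.  158.9 255.8 202.8] 639
side 0.7 [160.2 177.6 182.  197.3] 248
top 0.54 [195.1 235.9 213.4 253.2] 175
top 0.5 [272.6 159.  275.6 160.5] 2
[[234.75843091 178.68352432]] [[233.59718562 162.27095691]]
```

```bash
python3 - <<'E'
from h import *
def ext(c,z,a0):
    P=[]
    for k in range(3):
        a=np.radians(a0+120*k);u=np.array([np.cos(a),np.sin(a)]);v=np.array([-u[1],u[0]])
        for h in(.003,.015):
            for s in(-.005,.005):P.append([*(c+.058*u+s*v),z+h])
    q=proj("side",np.array(P));return q.min(0).round(1),q.max(0).round(1)
print("initial",ext(np.array([.5035,.2453]),0,23.5),"seen 179.7-213.8, bottom 179.1")
p=status.observe()["position"]
for a in(20,23.5,27):print(a,ext(p[:2]+[.0006,-.0007],p[2]-.002,a),"seen 208-255.8 bottom 202.8")
E
```

```text
initial (array([178.9, 152.4]), array([214.3, 178. ])) seen 179.7-213.8, bottom 179.1
20 (array([209.1, 164.6]), array([256.4, 200.2])) seen 208-255.8 bottom 202.8
23.5 (array([208.5, 163.8]), array([255.5, 200.1])) seen 208-255.8 bottom 202.8
27 (array([208. , 163.1]), array([254.5, 200. ])) seen 208-255.8 bottom 202.8
```

```bash
python3 -m creep '[[0.022,0.03,0.2,0,0.2],[0.022,0.03,0.5,0,0.2],[0.022,0.03,0.5,0,0.2]]' 25; python3 - <<'E'
from h import *
togo(.5534,-.0251,.122)
togo(.5534,-.0251,.112)
E
```

```text
clock: 19.68
position: [0.5525, -0.0263, 0.141]
tool_rot: [-3.133, 0.016, 0.725]
force: [-0.1, -0.4, -2.5]
grip_width: 0.0402
finger_force: 41.6
rows [ 0.03  -0.002  0.317] twist 0 at [ 0.5525 -0.0263  0.141 ] yaw 41.5 axis [-0.0173 -0.0045 -0.9998]
rows [ 0.033 -0.001  0.483] twist 0 at [ 0.5525 -0.0263  0.141 ] yaw 41.5 axis [-0.0173 -0.0045 -0.9998]
```

```bash
python3 -m creep '[[0.03,0,0.16,0,0.2],[0.03,0,0.32,0,0.2],[0.03,0,0.32,0,0.2]]'; python3 -m creep '[[0,0,0.06,0,0.2],[0,0,0.12,0,0.2],[0,0,0.12,0,0.2]]'; python3 - <<'E'
from h import *
togo(.5534,-.0251,.104)
E
```

```text
clock: 20.05
position: [0.554, -0.0252, 0.1225]
tool_rot: [-3.134, 0.015, 0.724]
force: [-0.8, 0.4, -3.3]
grip_width: 0.0402
finger_force: 41.7
clock: 20.42
position: [0.5541, -0.0253, 0.1159]
tool_rot: [-3.135, 0.014, 0.724]
force: [-2.1, -1.2, -3.8]
grip_width: 0.0405
finger_force: 41.7
rows [-0.004 -0.009  0.198] twist 0 at [ 0.5541 -0.0253  0.1159] yaw 41.5 axis [-0.0151 -0.0044 -0.9999]
```

```bash
python3 -m creep '[[-0.005,0,0.07,0,0.2],[-0.01,0,0.14,0,0.2],[-0.01,0,0.14,0,0.2]]'; python3 -m creep '[[0,0,0.03,0,0.2],[0,0,0.05,0,0.2],[0,0,0.05,0,0.2]]'
```

```text
clock: 20.8
position: [0.5537, -0.0255, 0.1074]
tool_rot: [-3.135, 0.014, 0.725]
force: [-0.3, 0.1, -2.3]
grip_width: 0.0406
finger_force: 41.7
clock: 21.18
position: [0.5537, -0.0256, 0.1047]
tool_rot: [-3.135, 0.014, 0.724]
force: [-1.2, -0.3, -2.2]
grip_width: 0.0403
finger_force: 41.7
```

```bash
python3 -m creep '[[0,0,0.03,0,0.2],[0,0,0.05,0,0.2],[0,0,0.05,0,0.2]]'; python3 -m creep '[[0,0,0.01,0,0.2],[0,0,0.03,0,0.2],[0,0,0.03,0,0.2]]'
```

```text
clock: 21.55
position: [0.5539, -0.0256, 0.102]
tool_rot: [-3.135, 0.013, 0.724]
force: [-0.8, 0.5, 5.0]
grip_width: 0.0404
finger_force: 42.6
clock: 21.92
position: [0.5543, -0.0255, 0.1013]
tool_rot: [-3.136, 0.012, 0.725]
force: [-5.6, 1.1, 23.6]
grip_width: 0.0403
finger_force: 44.8
```

```bash
python3 -m creep '[[0,0,-0.01,0,0.2],[0,0,-0.01,-1,0.2],[0,0,-0.01,-2,0.2],[0,0,-0.01,-2,0.2]]'; python3 -m creep '[[0,0,0,-1,0.2],[0,0,0,-2,0.2],[0,0,0,-2,0.2]]'
```

```text
clock: 22.42
position: [0.5536, -0.0258, 0.1005]
tool_rot: [-3.131, 0.011, 1.003]
force: [-1.2, -0.1, -2.6]
grip_width: 0.0403
finger_force: 41.6
clock: 22.8
position: [0.5538, -0.0259, 0.1005]
tool_rot: [-3.129, 0.008, 1.279]
force: [2.6, -0.5, -3.6]
grip_width: 0.0405
finger_force: 41.1
```

```bash
python3 -m creep '[[0,0,0.03,0,0.2],[0,0,0.06,0,0.2],[0,0,0.06,0,0.2]]'; python3 -c "
from h import *
print(status.observe()['moment'])"
```

```text
clock: 23.18
position: [0.5541, -0.0259, 0.0971]
tool_rot: [-3.13, 0.008, 1.278]
force: [3.6, -1.8, -2.5]
grip_width: 0.0405
finger_force: 41.2
[-0.48795769 -1.02380804 -0.16587962]
```

```bash
python3 -m creep '[[0,0,0.02,0,0.2],[0,0,0.04,0,0.2],[0,0,0.04,0,0.2]]'; python3 -c "
from h import *
print(status.observe()['moment'])"
```

```text
clock: 23.55
position: [0.5542, -0.0258, 0.0954]
tool_rot: [-3.13, 0.008, 1.28]
force: [-0.9, -2.0, 14.8]
grip_width: 0.0405
finger_force: 42.9
[-0.36064247  0.17309948 -0.12378042]
```

```bash
python3 -m creep '[[0,0,0.005,1,0.2],[0,0,0.015,2,0.2],[0,0,0.025,3,0.2],[0,0,0.035,4,0.2],[0,0,0.035,4,0.2]]'; python3 -c "
from h import *
print(status.observe()['moment'])"
```

```text
clock: 24.18
position: [0.5539, -0.0256, 0.093]
tool_rot: [-3.136, 0.013, 0.72]
force: [-0.0, -1.5, 10.0]
grip_width: 0.0403
finger_force: 42.2
[-0.41666151  0.00529033 -0.03307312]
```

```bash
python3 -m creep '[[0,0,0.01,1,0.2],[0,0,0.02,2,0.2],[0,0,0.03,3,0.2],[0,0,0.04,4,0.2],[0,0,0.04,4,0.2]]'; python3 -c "
from h import *
print(status.observe()['moment'])"
```

```text
clock: 24.8
position: [0.5535, -0.0256, 0.0905]
tool_rot: [3.14, 0.015, 0.161]
force: [-1.9, -0.4, 11.6]
grip_width: 0.0404
finger_force: 42.3
[-0.27731857  0.51322322 -0.17477301]
```

```bash
python3 -m creep '[[0,0,0.01,1,0.2],[0,0,0.02,2,0.2],[0,0,0.02,2,0.2]]'; python3 -c "
from h import *
print(status.observe()['moment'])"; python3 -m creep '[[0,0,0.01,1,0.2],[0,0,0.01,1,0.2],[0,0,0.01,1,0.2]]'; python3 -c "
from h import *
print(status.observe()['moment'])"
```

```text
clock: 25.18
position: [0.5533, -0.0255, 0.0893]
tool_rot: [3.136, 0.014, -0.118]
force: [-3.1, -0.4, 12.0]
grip_width: 0.0403
finger_force: 42.3
[-0.19402087  0.77705693 -0.15426907]
clock: 25.55
position: [0.5532, -0.0255, 0.0886]
tool_rot: [3.134, 0.014, -0.256]
force: [-4.0, 0.1, 12.0]
grip_width: 0.0404
finger_force: 42.3
[-0.10043164  0.87502913 -0.15346839]
```

```bash
for i in 1; do python3 -m creep '[[0,0,0.01,1,0.2],[0,0,0.01,1,0.2]]'; python3 -c "
from h import *
print(status.observe()['moment'])"; done; python3 -m creep '[[0,0,0.01,1,0.2],[0,0,0.01,1,0.2]]'; python3 -c "
from h import *
s=status.observe();print(s['moment'],s['qpos'][6])"
```

```text
clock: 25.8
position: [0.5531, -0.0255, 0.0881]
tool_rot: [3.132, 0.012, -0.397]
force: [-3.8, 1.4, 14.0]
grip_width: 0.0404
finger_force: 42.4
[ 0.00213123  1.04166106 -0.23025541]
clock: 26.05
position: [0.5531, -0.0252, 0.0876]
tool_rot: [3.131, 0.011, -0.537]
force: [-5.8, 1.5, 16.9]
grip_width: 0.0405
finger_force: 42.5
[ 0.17879887  1.40469413 -0.18581531] -1.8169864551855965
```

```bash
python3 -m creep '[[0,0,0.005,1,0.2],[0,0,0.005,1,0.2]]'; python3 -c "
from h import *
s=status.observe();print(s['moment'],s['qpos'][6])"; python3 -m creep '[[0,0,0,1,0.2],[0,0,0,1,0.2]]'; python3 -c "
from h import *
s=status.observe();print(s['moment'],s['qpos'][6])"
```

```text
clock: 26.3
position: [0.5533, -0.0249, 0.0875]
tool_rot: [3.13, 0.009, -0.676]
force: [-6.4, 3.9, 19.6]
grip_width: 0.0406
finger_force: 42.6
[ 0.52863094  1.38468661 -0.22157771] -1.924358242689031
clock: 26.55
position: [0.5535, -0.0249, 0.0875]
tool_rot: [3.129, 0.008, -0.816]
force: [-4.1, 3.4, 18.6]
grip_width: 0.0405
finger_force: 42.6
[ 0.74551792  1.10980177 -0.2938774 ] -2.0318332122854885
```

```bash
python3 -m creep '[[0,0,0,1,0.2],[0,0,0,2,0.2],[0,0,0,2,0.2]]' 60; python3 - <<'E'
from h import *
s=status.observe();print(s['moment'],s['qpos'][6])
for n in("side",):
    I=grab_frame(n);cv2.imwrite("pics/s8.png",I)
E
```

```text
clock: 26.92
position: [0.5536, -0.0247, 0.0875]
tool_rot: [3.127, 0.004, -1.095]
force: [-4.2, 4.0, 20.0]
grip_width: 0.0398
finger_force: 58.5
[ 0.9833041   1.12062762 -0.31897816] -2.2468162548667707
```

```bash
python3 -m creep '[[0,0,0,2,1],[0,0,0,2,1],[0,0,0,2,1],[0,0,0,2,1]]'; python3 -m creep '[[0,0,-0.6,0,1],[0,0,-1.5,0,1],[0,0,-2.3,0,1],[0,0,-2.6,0,1]]'; python3 -m creep '[[-1,0,0,0,1],[-2,0,0,0,1],[-3,0,0,0,1],[-3,0,0,0,1]]'; python3 - <<'E'
from h import *
S=grab_frame("side");T=grab_frame("top")
cv2.imwrite("pics/f_side.png",S);cv2.imwrite("pics/f_top.png",T)
J=cv2.resize(S[165:240,200:300],None,fx=4,fy=4,interpolation=2);L=cv2.convertScaleAbs(cv2.resize(T[152:227,210:310],None,fx=4,fy=4,interpolation=2),alpha=1.6)
t=np.linspace(0,2*np.pi,60)
J2=J.copy()
for r,z,c in((.021,.143,(0,0,255)),(.021,.086,(0,255,255)),(.025,.086,(0,255,0)),(.041,.048,(255,0,255)),(.041,.062,(255,0,0))):
    q=((proj("side",np.c_[.554+r*np.cos(t),-.0258+r*np.sin(t),0*t+z])-[200,165])*4+2).astype(int)
    cv2.polylines(J2,[q],True,c)
cv2.imwrite("pics/fin.png",np.vstack([np.hstack([J,J2]),np.hstack([L,L*0])]))
for n in("side","top"):
    for o in("nut_mid","gear_mid"):
        for d in silhouettes(n,o)[:3]:print(n,o,round(d["p"],2),(np.array(d["extent"])*[512,384,512,384]).round(1))
print(status.observe()["position"])
E
```

```text
clock: 27.48
position: [0.5533, -0.0255, 0.0867]
tool_rot: [3.126, -0.001, -1.368]
force: [-0.7, 0.1, -0.8]
grip_width: 0.0853
finger_force: 0.0
clock: 27.98
position: [0.5564, -0.0252, 0.2452]
tool_rot: [3.129, -0.001, -1.369]
force: [0.2, 0.8, -0.8]
grip_width: 0.0855
finger_force: 0.0
clock: 28.48
position: [0.5188, 0.1561, 0.2409]
tool_rot: [3.124, -0.004, -1.361]
force: [1.3, -1.2, -0.8]
grip_width: 0.0854
finger_force: 0.0
side nut_mid 0.88 [211.4 185.6 253.  225.2]
side nut_mid 0.61 [157.8 175.5 183.1 199.4]
side gear_mid 0.92 [222.5 205.5 252.5 228.5]
side gear_mid 0.69 [210.1 188.2 288.1 254.8]
side gear_mid 0.67 [162.7 304.4 203.1 345.2]
top nut_mid 0.72 [250.2 181.7 283.5 217.7]
top nut_mid 0.47 [194.6 237.6 212.3 255. ]
top gear_mid 0.84 [316.9 243.5 338.5 267.7]
top gear_mid 0.48 [251.6 194.1 268.7 208.5]
[0.52008202 0.14995834 0.24287086]
```

View pics/fin.png

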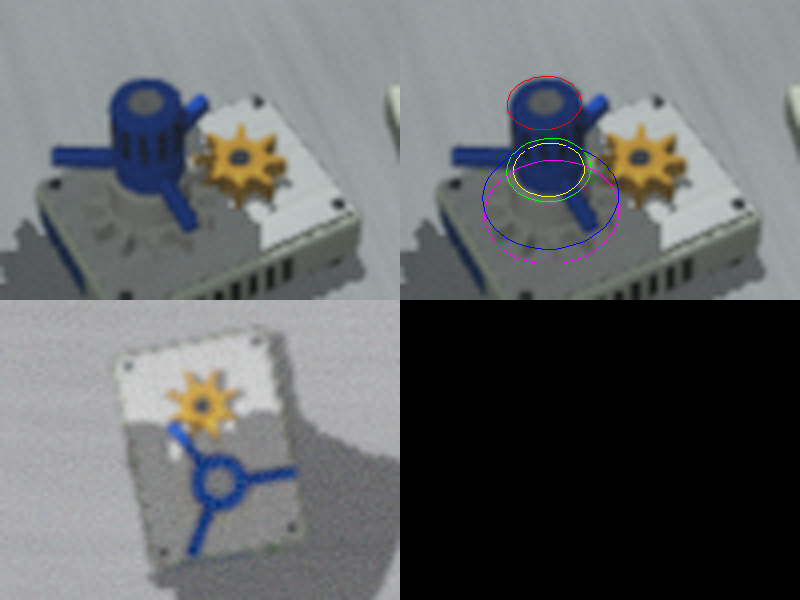

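Final view: the gear lies inside its predicted seated outline and is meshed with the pinion at (240,160). The nut hub sits on the boss with its top at (146,80) and its bottom at (148,193), matching the flush prediction. The arm angles show no slip. The nut's height stopped changing over the last 30° of turning. Handing in.

```bash
python3 -c "
from workcell import bot
print(bot.job_done())"
```

```text
the job is handed in; nothing more can be done
None
```

The white gear is seated and meshed with the pinion, and the blue nut is threaded on and run down flush on it; I handed the job in at about 29 s on the robot's clock, and no verdict came back.

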